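Stand the steel pipe tee on the assembly stand, outlet to the red mark

TASK

Stand the grey steel pipe tee upright over the cone of the blue assembly stand, fully down on the plate, turned so that its side outlet points at the red mark, and let go of it. Leave the brass tee where it is.

Things in the scene. Friction and masses are not known exactly. Their poses are not given: they have to be found in the camera images.
- steel_tee: Grey steel pipe tee, loose, 0.3 kg, standing. Vertical tube 92 mm high, 36 mm waist, ends 42 mm across; its top 32 mm, plugged black, is a plain cylinder to pinch round the outside. Lower end open, 32 mm across. One level side outlet, 32 mm across, axis 40 mm up, reaching 48 mm from the tube's axis. Origin: on the tube's axis at its lower end; z up the tube, x out along the outlet.
- steel_tee_outlet (a point): Centre of the mouth of the steel tee's side outlet, 48 mm from the tube's axis along the tee's x and 40 mm above its lower end.
- stand: Blue round stand, fixed: plate 150 mm across, 12 mm thick; steel centring cone in its middle, 26 mm across at the foot, 8 mm at the tip, 22 mm above the plate; a tee's lower end fits over it and rests on the plate. Red mark: radial bar 24 x 10 mm, 2 mm proud, 50 to 74 mm from the middle. Origin: middle of the plate's underside, at table height; z up, x from the middle to the red mark.
- brass_tee: Brass-coloured tee of the same shape and size as the steel one, also loose and standing on the table; not to be used. Same origin and axes as the steel tee.
Mind the look-alikes: they are no part of the job. Leave any turquoise look-alike of the steel_tee alone.

How it is judged (in metres and radians):
At the end, for the whole second after the job is handed in: The steel tee stands over the stand's cone, its axis within 12 mm of the cone's, its lower end within 5 mm of the plate's top, upright within 7 degrees, its side outlet pointing to the red mark within 15 degrees, released and at rest; the brass tee stands within 20 mm of where it was (horizontal distance between steel_tee and stand below 0.012 m and z of steel_tee in the frame of stand below 0.017 m and angle between steel_tee's own z axis and vertical below 0.12 rad and angle between the x axis of steel_tee and the x axis of stand, either way round below 0.262 rad and x of steel_tee_outlet in the frame of stand above 0.02 m and linear speed of steel_tee below 0.02 m/s and angular speed of steel_tee below 0.1 rad/s); the robot touches nothing.
It fails at once if the brass tee is moved by more than 20 mm or tipped (distance of brass_tee from where it was at the start of the episode above 0.02 m or angle between brass_tee's own z axis and vertical above 0.3 rad).
It also fails if it takes over 35 s, if anything falls off the work surface, if the arm or the gripper's body presses on something with over 40 N, if the wrist force passes 120 N, or if a joint passes its speed limit or range.

ROBOT

A 6-joint arm with a two-finger parallel gripper is mounted at the origin on the work surface; the furniture and walls round the work are solid. World frame = base frame: x ahead of the robot, y to its left, z up, the work surface at z = 0. Lengths are in mm, angles in rad, forces in N, time in s.
With the tool pointing down it reaches from about 275 to 1000 mm from the base axis. Payload 8.4 kg.
Tool frame: the origin (TCP) lies between the finger pads; the fingertips stand r.finger_overhang ahead of it and the grasp point (between the pads) is the TCP (r.finger_overhang is the distance from the TCP to the fingertips, in mm); z points along the fingers, y is the line along which they close (so a half turn about z gives the same grasp; the last joint's range is limited). The gripper opens to 85 mm and grips with 20 to 120 N. Pads are 22 mm wide; open, the fingers measure 114 mm over their backs; the gripper's body (76 mm by 85 mm) begins 54 mm behind the grasp point. The pads swing forward as they close: fully open they stand 13 mm farther back than shut.
Start: joints at [-1.246, 0.353, 1.633, -0, 1.155, -0.002], TCP at [200.632, -591.925, 250.281] pointing down, gripper open.
Joint ranges: [-2.63, 2.63], [-0.92, 2.1], [0.06, 2.66], [-1.3, 4.44], [0, 2.69], [-3.02, 3.02]. Speed limits (rad/s): [2.22, 2.22, 2.79, 3.14, 3.14, 3.14].

INTERFACE

Orientations are given as [roll, pitch, yaw] about the fixed x, y, z axes, in that order (R = Rz(yaw) Ry(pitch) Rx(roll)).
In Python, from rig import r, cams, sign_off gives the robot as it stands.
- The arm moves only by the shell command python3 -m crank 'ROWS' [FORCE]. ROWS is JSON, a list of rows, each a list of 7 numbers: the shift along the tool's x, y, z in m, then the turn, a rotation vector about the tool's x, y, z in rad, then the closure, from 0 (fully open) to 1 (shut). In form: [[dx, dy, dz, ax, ay, az, gripper], ...]. A call has 1 to 5 rows; each row is the pose to reach, as a shift and turn from the pose commanded when the call began, along the tool's axes at that moment; what a row does not reach only later rows make up. A row lasts 1/10 s, in which the tool goes at most 50 mm and 8.59 degrees, less where a joint would pass 70% of its speed; a pose out of reach is approached as far as the arm can. A call with a gripper value outside its range is refused whole. The fingers move at their own pace and stop on an object; FORCE is the grip in N (left out, the last holds). Time passes only in rows, so rows that repeat a pose let the fingers close. It gives the time, the measured TCP pose, the force, the opening and the grip force at its end, in the units of the state.
- r.sense(): the state, without advancing time (a new reading comes with each control period).
- cams.grab_frame(name): name is "scene" or "top"; returns a dict with "image" (384x512x3 uint8, red, green, blue), "fx", "fy", "cx", "cy" (pixels), "D" ([k1, k2, p1, p2, k3] as OpenCV has them; the pictures are not rectified), "position" and "orientation" of the camera in the world. Camera axes: x right, y down, z forward; pixel columns grow to the right and rows downward; lengths in mm; the calibration is good to about 2 mm. A picture is of the moment at which its call begins. There is no depth.
- sign_off(): hands the job in; it is judged then, once.
The state is a dict: "clock": time; "qpos": joint angles; "qvel": joint speeds; "joint_efforts": joint torques, N m; "eef_pos": TCP position; "tcp_rot": TCP orientation; "contact_force": force on the tool from outside, world axes, zero at the start; "wrist_torque": the same for the moment, N m; "opening": opening from 0.0 (shut) to 1.0 (fully open); "grasp_force": force on a finger pad.
Only numpy, scipy, OpenCV 4.12 (cv2) and the standard library are available. Lean on these libraries where they do the work, as an engineer would, in place of code of your own. Each camera call takes 0.05 s, during which the arm holds its last target. There are 200 camera calls.

## Working session

There is one attempt and no reset: what is moved stays moved. The work goes in short steps, Python scripts to look and compute and a shell command to move; the robot and the scene stay as the last step left them, time stands still between calls to the robot, and variables do not carry over. Pictures are saved under pics/ and viewed, at most 10 in all, crops included, and the job is handed in when it is done.

```bash
ls; mkdir -p pics
python3 - <<'E'
from rig import r,cams
import cv2,pickle
for n in("scene","top"):
    f=cams.grab_frame(n); cv2.imwrite(f"pics/{n}0.png",f["image"][:,:,::-1]); pickle.dump(f,open(f"pics/{n}0.pkl","wb"))
    print({k:v for k,v in f.items() if k!="image"})
print(r.sense(), r.finger_overhang)
E
```

```text
pics
{'fx': 364.11065132059696, 'fy': 364.11065132059696, 'cx': 256.79124348264793, 'cy': 190.4745269971076, 'D': array([-0.05946362,  0.        ,  0.        ,  0.        ,  0.        ]), 'position': array([177.62534234, 704.85085289, 689.54723317]), 'orientation': array([-2.38850702, -0.01062251, -2.50256293])}
{'fx': 429.4417447178702, 'fy': 429.4417447178702, 'cx': 259.05613771266377, 'cy': 194.9979568749997, 'D': array([-0.08271079,  0.        ,  0.        ,  0.        ,  0.        ]), 'position': array([314.66396612, 219.94873454, 904.5019684 ]), 'orientation': array([-2.92151575e+00, -1.67124811e-03, -1.48277874e+00])}
{'clock': 0.1, 'qpos': array([-1.24639193e+00,  3.53592037e-01,  1.63406201e+00,  1.60750584e-06,
        1.15518054e+00, -2.43644436e-03]), 'qvel': array([ 0.00036113, -0.00189069, -0.00158031, -0.0011811 , -0.00125033,
        0.0002787 ]), 'joint_efforts': array([-6.92785088e-04, -6.06353831e+01, -3.42820394e+01, -1.09305913e-05,
        3.99096723e-03, -1.75850555e-06]), 'eef_pos': array([ 200.50953669, -591.54196254,  249.62755862]), 'tcp_rot': array([-3.14035073e+00, -4.49574733e-06,  3.26840188e-01]), 'contact_force': array([0.39080485, 0.41451686, 0.24685706]), 'wrist_torque': array([0.02365214, 0.05346952, 0.03668349]), 'grasp_force': 0.0, 'opening': 1.002043664004078} 19.0
```

View pics/scene0.png

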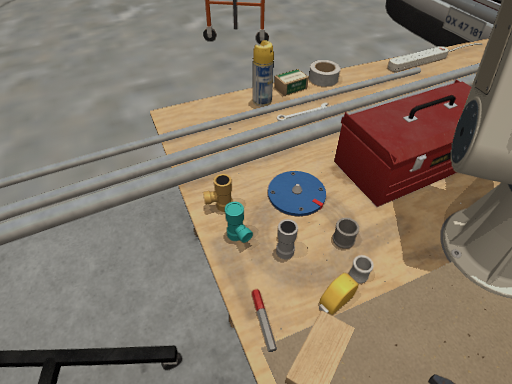

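View pics/top0.png

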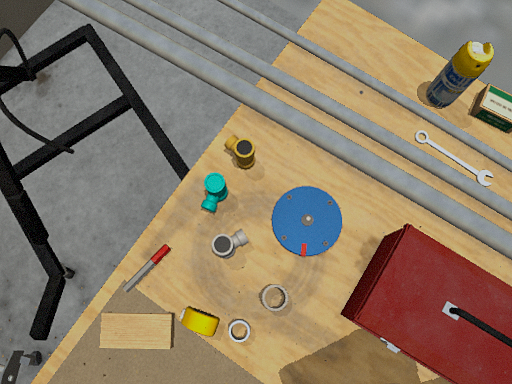

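Scene: stand at about (297,192), steel tee at (287,238), with the brass tee at (222,190) and the turquoise one at (237,222). Top: stand centre at (307,221) with the red mark at (304,250).

Candidates in the top view: the grey tee with black plug (225,244), turquoise tee (214,188), brass tee (240,150), and plain grey rings (274,297) and (238,329). I choose the grey tee with a side outlet at (225,244) and check it in a crop.

```bash
cat > h.py <<'E'
import numpy as np,cv2
from scipy.spatial.transform import Rotation as R
def RT(f):
    M=R.from_euler('xyz',f["orientation"]).as_matrix(); return M,np.array(f["position"])
def K(f): return np.array([[f["fx"],0,f["cx"]],[0,f["fy"],f["cy"]],[0,0,1]])
def back(f,uv,z):
    M,p=RT(f); u=cv2.undistortPoints(np.array([[uv]],float),K(f),f["D"])[0,0]
    d=M@[u[0],u[1],1]; return p+d*(z-p[2])/d[2]
def proj(f,P):
    M,p=RT(f); P=np.atleast_2d(np.array(P,float))
    return cv2.projectPoints(P,cv2.Rodrigues(M.T)[0],-M.T@p,K(f),f["D"])[0][:,0]
E
python3 - <<'E'
import pickle,cv2,numpy as np
from h import *
t=pickle.load(open("pics/top0.pkl","rb"));s=pickle.load(open("pics/scene0.pkl","rb"))
a=cv2.resize(t["image"][205:275,190:350],None,fx=5,fy=5,interpolation=2)
b=cv2.resize(s["image"][165:265,200:340],None,fx=4,fy=4,interpolation=2)[:, :]
cv2.imwrite("pics/crop_top.png",a[:,:,::-1])
cv2.imwrite("pics/crop_scene.png",b[:,:,::-1])
# stand: blue plate
for n,f in(("t",t),("s",s)):
    im=f["image"].astype(int);h=cv2.cvtColor(f["image"],cv2.COLOR_RGB2HSV)
    m=((h[...,0]>100)&(h[...,0]<120)&(h[...,1]>150)).astype(np.uint8)
    k,l,st,_=cv2.connectedComponentsWithStats(m);i=1+np.argmax(st[1:,4])
    c=cv2.findContours((l==i).astype(np.uint8),0,2)[0]; c=max(c,key=len)
    w=np.array([back(f,p[0],12.) for p in cv2.convexHull(c).astype(float)])
    print(n,"stand",cv2.minEnclosingCircle(w[:,:2].astype(np.float32)))
    h0=h[...,0]; r=((h0<6)|(h0>174))&(h[...,1]>180)&(im[...,0]>150)
    hull=np.zeros(r.shape,np.uint8);cv2.fillPoly(hull,[cv2.convexHull(c)],1)
    y,x=np.nonzero(r&(hull>0)); print("mark",x.mean(),y.mean(),back(f,(x.mean(),y.mean()),14))
E
```

```text
t stand ((468.38739013671875, 131.85690307617188), 73.78549194335938)
mark 303.2391304347826 249.2608695652174 [406.58295637 134.69557532  14.        ]
s stand ((467.5577392578125, 133.1031494140625), 76.58828735351562)
mark 317.25925925925924 202.0 [406.72238114 133.06334911  14.        ]
```

View pics/crop_top.png

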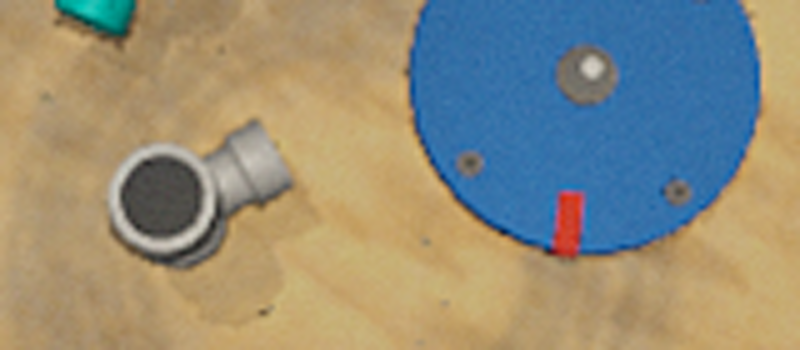

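View pics/crop_scene.png

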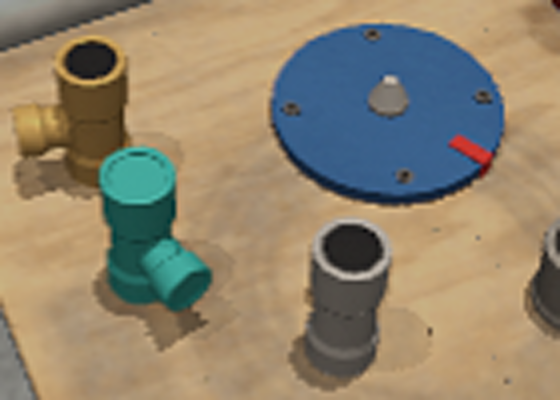

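The crops confirm it. The grey tee's plug centre is at top (222.0,244.2) and scene (287.3,226.6), and the outlet mouth is near top (244.8,235.2). The cone is at top (307,220).

Run:
```python
import pickle
from h import *
t=pickle.load(open("pics/top0.pkl","rb"));s=pickle.load(open("pics/scene0.pkl","rb"))
a=back(t,(222.0,244.2),92);b=back(s,(287.4,226.6),92);print(a,b)
# fit yaw: mouth side silhouette points
o=back(t,(244.8,235.2),42);print(o,np.degrees(np.arctan2(*(o-(a+b)/2)[1::-1])),np.linalg.norm((o-a)[:2]))
for n,uv in(("brass",(244.5,145.5)),("turq",(215,181))): print(n,back(t,uv,92))
# pipe heights: pixel on nearest pipe edge
print("cone",back(t,(190+590/5,205+70/5),34), back(s,(200+390/4,165+78/4),34))
for uv in((300,125),(400,170)): print("pipe top view",[back(t,uv,z)[:2] for z in(0,40,)])
for uv in((250,163),): print("pipe scene",[back(s,uv,z)[:2] for z in(0,40)])
```

```text
[394.56228122 296.06329408  92.        ] [395.41748352 295.25060764  92.        ]
[421.66251955 256.81532883  42.        ] -55.52251820770486 47.695132815693135
brass [593.94265915 272.3450793   92.        ]
turq [516.16268038 322.81140549  92.        ]
cone [467.30872133 131.00674247  34.        ] [469.32691319 129.09224658  34.        ]
pipe top view [array([685.04119428, 158.74608393]), array([668.66191635, 161.45266292])]
pipe top view [array([600.20098776, -68.92366241]), array([587.57361794, -56.14879151])]
pipe scene [array([635.13402662, 108.65399412]), array([608.59436916, 143.23882487])]
```

Tee axis is about (395,296), outlet heading -55.5°. Stand is about (468,132), mark heading about 178.5°. The plan is to grasp at tool yaw 124.5° and place at yaw about -1.5°. First I swing over, rising, along an arc.

```bash
cat > go.py <<'E'
import sys
from rig import r
from h import *
# usage: go.py x y z yawdeg -> shift (m) in tool axes and tool-z turn to that target
x,y,z,yaw=map(float,sys.argv[1:5]); s=r.sense()
M=R.from_euler('xyz',s["tcp_rot"]); d=M.inv().apply(np.array([x,y,z])-s["eef_pos"])/1000
T=R.from_euler('xyz',[np.pi,0,np.radians(yaw)])
print("shift",d.round(4),"|d|",np.linalg.norm(d).round(3),"turn",(M.inv()*T).as_rotvec().round(4),"at",s["eef_pos"].round(1),np.degrees(s["tcp_rot"]).round(2),"F",s["contact_force"].round(1),"t",s["clock"],"q",s["qpos"].round(2),"op",round(s["opening"],3),"g",s["grasp_force"])
E
python3 -m crank '[[0.041,-0.022,-0.016,0,0,-0.14,0],[0.082,-0.044,-0.032,0,0,-0.28,0],[0.123,-0.066,-0.048,0,0,-0.42,0],[0.164,-0.088,-0.064,0,0,-0.56,0],[0.205,-0.11,-0.08,0,0,-0.7,0]]'; python3 go.py 520 -250 330 80; python3 go.py 560 0 330 100
```

```text
clock: 0.6
eef_pos: [360.3, -420.3, 330.6]
tcp_rot: [-3.141, -0.0, 1.032]
contact_force: [0.9, -0.3, 0.8]
opening: 1.0
grasp_force: 0.0
shift [0.2281 0.0498 0.0007] |d| 0.233 turn [-4.00e-04 -3.00e-04 -3.64e-01] at [ 360.3 -420.3  330.6] [-1.7998e+02 -1.0000e-02  5.9140e+01] F [ 0.9 -0.3  0.8] t 0.6 q [-0.86  0.17  1.69  0.    1.28 -0.33] op 1.0 g 0.0
shift [ 0.4632 -0.0441  0.0008] |d| 0.465 turn [-3.000e-04 -3.000e-04 -7.131e-01] at [ 360.3 -420.3  330.6] [-1.7998e+02 -1.0000e-02  5.9140e+01] F [ 0.9 -0.3  0.8] t 0.6 q [-0.86  0.17  1.69  0.    1.28 -0.33] op 1.0 g 0.0
```

```bash
python3 -m crank '[[0.045,0.010,0,0,0,-0.07,0],[0.091,0.020,0,0,0,-0.14,0],[0.137,0.030,0,0,0,-0.21,0],[0.182,0.040,0,0,0,-0.28,0],[0.228,0.050,0,0,0,-0.36,0]]' >/dev/null; python3 go.py 550 0 330 100
```

```text
shift [ 2.522e-01 -1.680e-02  1.000e-04] |d| 0.253 turn [-3.000e-04 -0.000e+00 -3.556e-01] at [ 521.1 -251.1  330.1] [-179.98    0.     79.63] F [ 0.5 -1.2  1.3] t 1.1 q [-0.45  0.21  1.64 -0.    1.29 -0.27] op 0.998 g 0.0
```

```bash
python3 -m crank '[[0.049,-0.003,0,0,0,-0.07,0],[0.098,-0.006,0,0,0,-0.14,0],[0.147,-0.010,0,0,0,-0.21,0],[0.196,-0.013,0,0,0,-0.28,0],[0.245,-0.017,0,0,0,-0.35,0]]' >/dev/null; python3 go.py 395 296 250 124.5
```

```text
shift [ 0.3242 -0.1001  0.0801] |d| 0.349 turn [-2.000e-04 -0.000e+00 -4.334e-01] at [548.1  -6.8 330.1] [-179.99   -0.     99.67] F [ 0.5 -0.3 -0.3] t 1.6 q [-0.02  0.16  1.7  -0.    1.27 -0.18] op 1.002 g 0.0
```

```bash
python3 -m crank '[[0.046,-0.014,0.011,0,0,-0.09,0],[0.092,-0.028,0.022,0,0,-0.18,0],[0.138,-0.042,0.033,0,0,-0.27,0],[0.184,-0.057,0.045,0,0,-0.36,0],[0.230,-0.071,0.057,0,0,-0.43,0]]' >/dev/null; python3 go.py 395 295.7 180 124.5
```

```text
shift [0.0974 0.0133 0.0928] |d| 0.135 turn [ 0.      0.     -0.0027] at [439.  207.7 272.8] [180.     0.   124.34] F [ 0.2 -0.  -0.7] t 2.1 q [ 0.44  0.11  1.9  -0.    1.13 -0.16] op 1.001 g 0.0
```

```bash
python3 -m crank '[[0.035,0.005,0.033,0,0,0,0],[0.070,0.009,0.066,0,0,0,0],[0.0975,0.0133,0.093,0,0,0,0],[0.0975,0.0133,0.093,0,0,0,0]]' >/dev/null; python3 go.py 395 295.7 80 124.5
python3 - <<'E'
from rig import cams
import cv2,numpy as np
t=cams.grab_frame("top")["image"];s=cams.grab_frame("scene")["image"]
a=cv2.resize(t[180:300,160:290],(520,480));b=cv2.resize(s[160:280,230:290+0],(240,480))
cv2.imwrite("pics/pre.png",np.hstack([a,b])[:,:,::-1])
E
```

```text
shift [-0.0008  0.0021  0.0968] |d| 0.097 turn [-0.006  -0.0004 -0.0033] at [393.3 295.4 176.8] [-1.7966e+02 -2.0000e-02  1.2431e+02] F [ 0.2 -0.1  1.2] t 2.5 q [0.64 0.24 1.98 0.   0.93 0.04] op 1.001 g 0.0
```

View pics/pre.png

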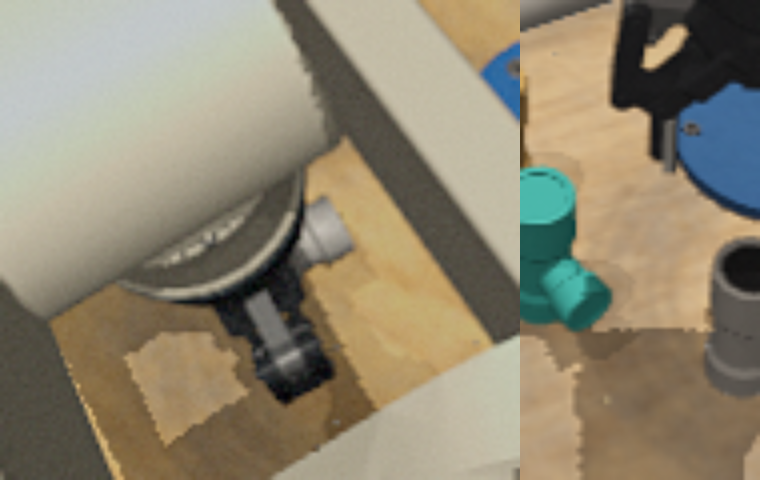

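The gripper is centred over the tee, whose outlet at crop (330,230) is perpendicular to the fingers. The turquoise tee is clear. Descending and closing.

```bash
python3 go.py 395 295.7 80 124.5; python3 -m crank '[[0,0.0005,0.035,0,0,0,0],[0,0.0005,0.07,0,0,0,0],[0,0.0005,0.095,0,0,0,0],[0,0.0005,0.1,0,0,0,0],[0,0.0005,0.1,0,0,0,0]]' 60; python3 go.py 395 295.7 80 124.5
```

```text
shift [ 0.0015 -0.      0.0997] |d| 0.1 turn [-0.0018  0.0003 -0.0043] at [396.  294.6 179.7] [-1.7990e+02  2.0000e-02  1.2425e+02] F [-0.7 -0.7 -0.6] t 2.6 q [ 0.64  0.24  1.98 -0.    0.93  0.04] op 1.0 g 0.0
clock: 3.1
eef_pos: [397.7, 294.3, 80.7]
tcp_rot: [-3.141, 0.0, 2.166]
contact_force: [-0.1, -0.4, 0.5]
opening: 0.998
grasp_force: 0.0
shift [ 0.0027 -0.0014  0.0007] |d| 0.003 turn [-0.0002  0.0001 -0.0072] at [397.7 294.3  80.7] [-1.7999e+02  1.0000e-02  1.2409e+02] F [-0.1 -0.4  0.5] t 3.1 q [ 0.63  0.39  2.04 -0.    0.71  0.04] op 0.998 g 0.0
```

Correct 2.5 mm, then close.

```bash
python3 -m crank '[[0.0025,-0.001,0,0,0,-0.005,0],[0.0025,-0.001,0,0,0,-0.005,0.3],[0.0025,-0.001,0,0,0,-0.005,0.5],[0.0025,-0.001,0,0,0,-0.005,0.6],[0.0025,-0.001,0,0,0,-0.005,0.8]]' 60; python3 -m crank '[[0,0,0,0,0,0,0.8],[0,0,0,0,0,0,0.8],[0,0,0,0,0,0,0.8],[0,0,0,0,0,0,0.8]]' 60;  python3 go.py 395 295.7 80 124.5
```

```text
clock: 3.6
eef_pos: [395.1, 296.6, 81.2]
tcp_rot: [3.141, -0.0, 2.172]
contact_force: [-1.4, -1.4, 10.2]
opening: 0.476
grasp_force: 59.3
clock: 4.0
eef_pos: [395.1, 296.6, 81.2]
tcp_rot: [3.141, -0.0, 2.172]
contact_force: [-2.1, -0.8, 9.6]
opening: 0.477
grasp_force: 59.3
shift [-0.0006 -0.0006  0.0012] |d| 0.002 turn [ 0.001  -0.     -0.0011] at [395.1 296.6  81.2] [179.94  -0.   124.44] F [-2.1 -0.8  9.6] t 4.0 q [ 0.64  0.39  2.04 -0.    0.71  0.04] op 0.477 g 59.27411198616028
```

```bash
python3 -m crank '[[0,0,-0.02,0,0,0,0.8],[0,0,-0.05,0,0,0,0.8],[0,0,-0.08,0,0,0,0.8],[0,0,-0.1,0,0,0,0.8],[0,0,-0.1,0,0,0,0.8]]'; python3 go.py 468 132.2 180 -1.5
```

```text
clock: 4.5
eef_pos: [396.0, 297.3, 182.8]
tcp_rot: [3.137, -0.0, 2.172]
contact_force: [0.6, 0.3, -3.0]
opening: 0.475
grasp_force: 61.4
shift [-0.1768 -0.034   0.0026] |d| 0.18 turn [ 0.0025 -0.0054  2.1981] at [396.  297.3 182.8] [ 1.7972e+02 -1.0000e-02  1.2444e+02] F [ 0.6  0.3 -3. ] t 4.5 q [0.64 0.23 1.97 0.   0.93 0.04] op 0.475 g 61.40642523765564
```

```bash
python3 -m crank '[[-0.03,-0.006,0,0,0,0.12,0.8],[-0.065,-0.012,0,0,0,0.26,0.8],[-0.105,-0.02,0,0,0,0.4,0.8],[-0.14,-0.027,0,0,0,0.54,0.8],[-0.177,-0.034,0,0,0,0.68,0.8]]' >/dev/null; python3 -m crank '[[0,0,0,0,0,0.14,0.8],[0,0,0,0,0,0.28,0.8],[0,0,0,0,0,0.42,0.8],[0,0,0,0,0,0.56,0.8],[0,0,0,0,0,0.7,0.8]]' >/dev/null; python3 -m crank '[[0,0,0,0,0,0.14,0.8],[0,0,0,0,0,0.28,0.8],[0,0,0,0,0,0.42,0.8],[0,0,0,0,0,0.56,0.8],[0,0,0,0,0,0.7,0.8]]'; python3 go.py 468 132.2 130 -1.5
```

```text
clock: 6.0
eef_pos: [466.0, 130.9, 178.7]
tcp_rot: [3.141, 0.002, 0.086]
contact_force: [0.6, 0.2, -3.1]
opening: 0.475
grasp_force: 61.3
shift [ 0.0023 -0.0012  0.0487] |d| 0.049 turn [0.0005 0.0021 0.1123] at [466.  130.9 178.7] [1.7998e+02 1.2000e-01 4.9400e+00] F [ 0.6  0.2 -3.1] t 6.0 q [ 0.27  0.22  2.   -0.    0.92  1.76] op 0.475 g 61.31504416465759
```

Finish the turn and lower until the tee's bottom is just above the cone tip, then look.

```bash
python3 -m crank '[[0.001,0,0.015,0,0,0.06,0.8],[0.002,-0.001,0.03,0,0,0.112,0.8],[0.002,-0.001,0.045,0,0,0.112,0.8],[0.002,-0.001,0.045,0,0,0.112,0.8],[0.002,-0.001,0.045,0,0,0.112,0.8]]'>/dev/null; python3 go.py 468 132.2 93 -1.5
python3 - <<'E'
from rig import cams
from h import *
import pickle
T=cams.grab_frame("top");S=cams.grab_frame("scene");pickle.dump((T,S),open("pics/over.pkl","wb"))
t=T["image"];s=S["image"]
a=cv2.resize(t[170:290,250:350],(400,480));b=cv2.resize(s[120:220,250:330],(384,480))
cv2.imwrite("pics/over.png",np.hstack([a,b])[:,:,::-1])
E
```

```text
shift [ 0.     -0.0001  0.0415] |d| 0.041 turn [0.0006 0.002  0.0062] at [468.1 132.1 134.5] [ 1.7997e+02  1.1000e-01 -1.1400e+00] F [ 0.2  0.1 -2. ] t 6.5 q [0.27 0.29 2.03 0.   0.82 1.86] op 0.472 g 61.417386531829834
```

View pics/over.png

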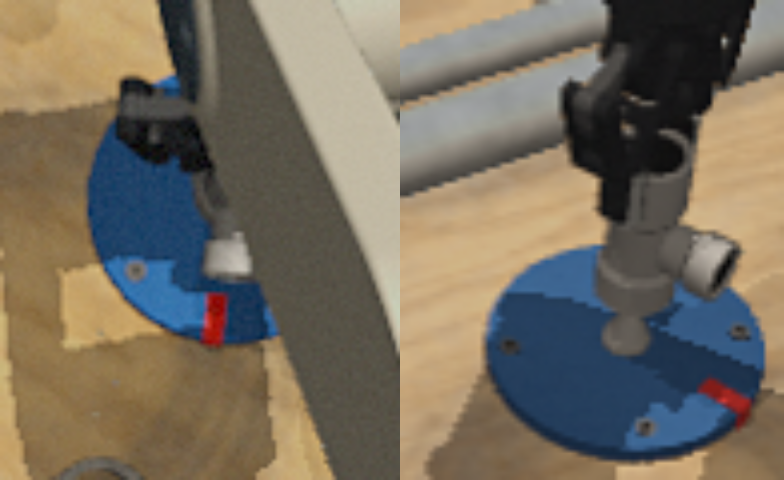

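The tee hangs upright over the cone, with its outlet towards the mark. I check the lateral alignment by projecting where it should be.

Run:
```python
import pickle
from h import *
T,S=pickle.load(open("pics/over.pkl","rb"))
def crop(p): return (np.array(p)-[250,120])*4.8+[400,0]
def cropt(p): return (np.array(p)-[250,170])*4
for z in(53,60):
  a=np.linspace(0,2*np.pi,73);ring=np.c_[468+21*np.cos(a),132+21*np.sin(a),0*a+z]
  q=crop(proj(S,ring));print(z,"ring u",q[:,0].min(),q[:,0].max(),"v max",q[:,1].max())
c=proj(S,[[468,132,12],[468,132,34],[478,132,53],[468,142,53]]);print(crop(c))
print("mouth scene",crop(proj(S,[[420,132+1.3,93]])),"mouth top",cropt(proj(T,[[420,133,93],[406.5,133.7,14]])))
# cone tip pixels
```

```text
53 ring u 589.7511595887802 671.4360833704657 v max 317.69134346348466
60 ring u 590.7906566095323 672.9417311297697 v max 308.0581182753234
[[623.3825092  342.62326407]
 [627.17984345 313.88951164]
 [614.1636248  279.9316417 ]
 [620.14102029 299.30928776]]
mouth scene [[720.3050605  274.23539205]] mouth top [[235.4525028  273.36747663]
 [214.86064559 317.36850343]]
```

The tee is within about 2 mm of the cone line and its outlet is about 4° off. I apply a small correction and lower.

```bash
python3 -m crank '[[0,-0.001,0,0,0,-0.04,0.8],[0,-0.001,0.01,0,0,-0.04,0.8],[0,-0.001,0.018,0,0,-0.04,0.8],[0,-0.001,0.024,0,0,-0.04,0.8],[0,-0.001,0.03,0,0,-0.04,0.8]]'; python3 -m crank '[[0,0,0.004,0,0,0,0.8],[0,0,0.007,0,0,0,0.8],[0,0,0.009,0,0,0,0.8],[0,0,0.010,0,0,0,0.8],[0,0,0.010,0,0,0,0.8]]'
```

```text
clock: 7.1
eef_pos: [468.5, 133.2, 104.5]
tcp_rot: [3.141, 0.001, 0.019]
contact_force: [0.1, 0.6, -2.8]
opening: 0.477
grasp_force: 61.4
clock: 7.6
eef_pos: [468.9, 133.2, 95.3]
tcp_rot: [3.141, -0.0, 0.02]
contact_force: [0.9, -1.6, -2.5]
opening: 0.478
grasp_force: 61.4
```

```bash
python3 -m crank '[[0,0,0.001,0,0,0,0.8],[0,0,0.002,0,0,0,0.8],[0,0,0.002,0,0,0,0.8]]';python3 -m crank '[[0,0,0.001,0,0,0,0.8],[0,0,0.001,0,0,0,0.8]]'
```

```text
clock: 7.9
eef_pos: [469.0, 133.3, 93.4]
tcp_rot: [3.142, -0.001, 0.02]
contact_force: [1.1, -2.1, -2.0]
opening: 0.472
grasp_force: 61.6
clock: 8.1
eef_pos: [469.4, 133.4, 93.2]
tcp_rot: [-3.141, -0.001, 0.02]
contact_force: [-2.6, -3.1, 10.7]
opening: 0.476
grasp_force: 63.1
```

Seated: contact at z = 93.2, as expected. Release and rise.

```bash
python3 -m crank '[[0,0,0,0,0,0,0.5],[0,0,0,0,0,0,0.4],[0,0,0,0,0,0,0.2],[0,0,0,0,0,0,0],[0,0,0,0,0,0,0]]'; python3 -m crank '[[0,0,0,0,0,0,0],[0,0,-0.02,0,0,0,0],[0,0,-0.05,0,0,0,0],[0,0,-0.09,0,0,0,0],[0,0,-0.13,0,0,0,0]]';python3 -m crank '[[-0.01,-0.04,-0.02,0,0,0,0],[-0.01,-0.08,-0.04,0,0,0,0],[-0.01,-0.12,-0.06,0,0,0,0],[-0.01,-0.16,-0.08,0,0,0,0],[-0.01,-0.16,-0.08,0,0,0,0]]'
python3 - <<'E'
from rig import cams
from h import *
import pickle
T=cams.grab_frame("top");S=cams.grab_frame("scene");pickle.dump((T,S),open("pics/end.pkl","wb"))
cv2.imwrite("pics/end.png",np.hstack([cv2.resize(T["image"][130:290,200:360],(400,400)),cv2.resize(S["image"][120:280,190:350],(400,400))])[:,:,::-1])
E
```

```text
clock: 8.6
eef_pos: [468.7, 133.3, 92.2]
tcp_rot: [-3.142, 0.0, 0.02]
contact_force: [-0.1, -0.6, -1.2]
opening: 1.003
grasp_force: 0.0
clock: 9.1
eef_pos: [468.2, 133.1, 223.4]
tcp_rot: [3.141, 0.001, 0.02]
contact_force: [0.6, 0.1, 0.1]
opening: 1.0
grasp_force: 0.0
clock: 9.6
eef_pos: [456.6, 297.7, 305.1]
tcp_rot: [-3.137, -0.004, 0.023]
contact_force: [0.4, -0.8, 0.4]
opening: 0.996
grasp_force: 0.0
```

View pics/end.png

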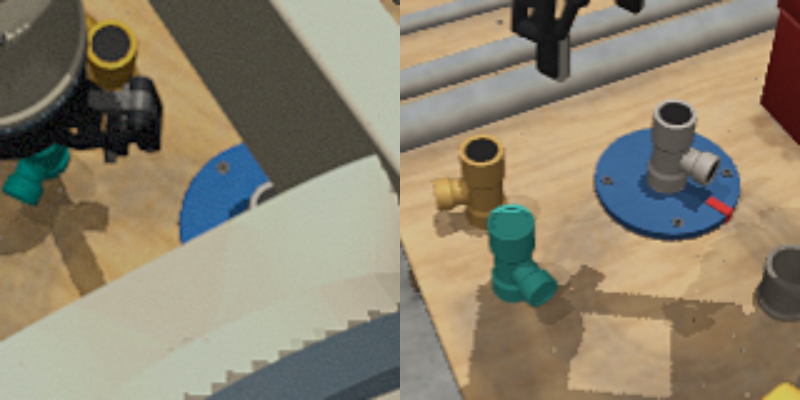

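The tee stands upright on the plate, with its top at crop (674,113). Its outlet mouth at (708,168) points to the red mark at (718,207), and the brass tee is undisturbed. One numeric check, then hand in if it is good.

Run:
```python
import pickle
from h import *
from rig import sign_off,r
T,S=pickle.load(open("pics/end.pkl","rb"))
m=back(S,(190+308/2.5,120+168/2.5),52);t=back(S,(190+274/2.5,120+113/2.5),104)
a=np.degrees(np.arctan2(m[1]-t[1],m[0]-t[0]));print(m,t,a)
d=np.hypot(*(t[:2]-[468,132]));print(d)
if d<8 and abs((a-178.5+180)%360-180)<10: print(sign_off())
```

```text
[425.94739983 129.49807992  52.        ] [468.20854526 133.5928166  104.        ] -174.46581333020902
1.6064108619213666
the job is handed in; nothing more can be done
None
```

The steel tee is upright over the cone and down on the plate, released and handed in: my last image puts its axis about 2 mm off the cone's and its outlet about 7° off the red mark; the brass tee looks undisturbed.

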